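# Stack a machine-foot stud: washer, then bushing

## Task

The upright stud on the grey machine-foot plate, in the middle of the plywood board, already has its spacer. Thread the big thick washer onto the stud so that it lies flat on the spacer, and then the flanged bushing, flange down, so that it lies flat on the washer. Let go of both.

Things in the scene. Friction and masses are not known exactly. Their poses are not given: they have to be found in the camera images.
- washer: Big plain steel washer, a flat ring: outside 62 mm, hole 32 mm, 12 mm thick, 0.17 kg, lying flat on the raised plywood board (level top, 80 mm above the bench). Origin: centre of its underside, on the hole's axis; z up. Grip it across the outside, any yaw. Not the small washer (42 mm, hole 13 mm, 6 mm thick) nor the dark tape roll (68 mm, 18 mm high).
- bushing: Flanged steel bushing standing on its flange on the board: flange 58 mm diameter, 6 mm thick, at the bottom; above it a round neck of 44 mm outside diameter; 24 mm high in all; 32 mm hole right through; 0.19 kg. Origin: centre of its underside, on the hole's axis; z up, neck upward. Grip it across the neck, 6 to 24 mm above the origin, any yaw.
- spacer_top (a point): Point on the stud's axis, level with the spacer's top, 22 mm above the board; z up. Stud: 16 mm diameter, rises 46 mm above this point, its top 12 mm tapering to 6 mm. Spacer: fixed ring, 50 mm diameter, 12 mm high, on a fixed plate 110 x 90 x 10 mm, whose 4 corner screws rise to 16 mm above the board. The washer's underside belongs at this point, the bushing's 12 mm above.
There are look-alikes about, which are no part of the job. Leave any turquoise look-alike of the bushing alone.

How it is judged:
On the way, in this order (a step that is already met when the one before it is completed fails the run):
1. the washer lies flat on the spacer, round the stud, with the bushing still off the stud (horizontal distance between washer and spacer_top below 0.012 m and z of washer in the frame of spacer_top below 0.005 m and angle between washer's own z axis and vertical below 0.17 rad and horizontal distance between bushing and spacer_top above 0.05 m), for 0.2 s.
2. the bushing, flange down, lies on the washer round the stud (horizontal distance between bushing and spacer_top below 0.012 m and z of bushing in the frame of washer between 0.007 and 0.017 m and angle between bushing's own z axis and vertical below 0.17 rad), for 0.2 s.
At the end, for the whole second after the job is handed in: The washer is round the stud (centre within 12 mm of its axis), flat on the spacer within 5 mm of height and 10 degrees; the bushing is round the stud (within 12 mm), flange down on the washer, within 5 mm of height and 10 degrees; both released and at rest (horizontal distance between each of washer, bushing and spacer_top below 0.012 m and z of washer in the frame of spacer_top between -0.005 and 0.005 m and angle between each of washer, bushing's own z axis and vertical below 0.17 rad and z of bushing in the frame of spacer_top between 0.007 and 0.017 m and linear speed of each of washer, bushing below 0.02 m/s); the robot touches nothing.
It also fails if it takes over 56 s, if anything falls off the work surface, if the arm or the gripper's body presses on something with over 40 N, if the wrist force passes 120 N, or if a joint passes its speed limit or range.

## Robot

A 6-joint arm with a two-finger parallel gripper is mounted at the origin on the work surface; the furniture and walls round the work are solid. World frame = base frame: x ahead of the robot, y to its left, z up, the work surface at z = 0. Lengths are in m, angles in rad, forces in N, time in s.
With the tool pointing down it reaches from about 0.325 to 0.925 m from the base axis. Payload 3.1 kg.
Tool frame: the origin (TCP) lies on the mounting face of the last link; the fingertips stand 173 mm ahead of it and the grasp point (between the pads) lies 155 mm ahead of it; z points along the fingers, y is the direction in which the jaws open and shut (so a half turn about z gives the same grasp; the last joint's range is limited). The gripper opens to 85 mm and grips with 20 to 120 N. Pads are 22 mm wide; open, the fingers measure 114 mm over their backs; the gripper's body (76 mm by 85 mm) begins 54 mm behind the grasp point. The pads swing forward as they close: fully open they stand 13 mm farther back than shut.
Start: joints at [1.086, 0.217, 1.613, -0, 1.311, -0.112], TCP at [0.228, 0.582, 0.405] pointing down, gripper open.
Joint ranges: [-2.75, 2.75], [-0.78, 2.1], [0.31, 2.55], [-1.13, 4.27], [0.13, 2.63], [-2.58, 2.58]. Speed limits (rad/s): [2.79, 2.79, 3.14, 3.14, 3.14, 3.14].

## Interface

Orientations are given as a rotation vector (axis times angle).
In Python, from workcell import manip, imaging, job gives the robot as it stands.
- The arm moves only by the tool move_arm, never from a script. Its argument "plan" is a list that holds one entry, the list of rows, each a list of 7 numbers: the shift along the tool's x, y, z in units of 30 mm (1.0 is 30 mm), then the turn, a rotation vector about the tool's x, y, z in units of 5 degrees (1.0 is 5 degrees), then the opening, from 0 (shut) to 1 (fully open). In form: [[[x, y, z, ax, ay, az, claw], ...]]. A call has 1 to 8 rows; each row shifts and turns the commanded pose from where the row before left it, along the tool's axes as they then stand; what a row does not reach is not made up. A row lasts 1/12 s, in which the tool goes at most 41.7 mm and 7.16 degrees, less where a joint would pass 70% of its speed; a pose out of reach is approached as far as the arm can. A call is refused whole if a number of a shift passes 1 or a number of a turn 1, either way. A call with a gripper value outside its range is refused whole. The fingers move at their own pace and stop on an object; "squeeze" is the grip in N (left out, the last holds). Time passes only in rows, so rows that do not move let the fingers close. It gives the time, the measured TCP pose, the force and the opening at its end, in the units of the state.
- manip.state(): the state, without advancing time (a new reading comes with each control period).
- imaging.read_camera(name): name is "scene" or "side" or "wrist"; returns the picture (480x640x3 uint8, red, green, blue); there is no depth.
- imaging.camera_params(name): a dict with "intrinsics" (3x3 intrinsics, pixels), "pose" (4x4, takes a point from camera to world coordinates). Camera axes: x right, y up, looking along -z (the intrinsics and any distortion apply to the point x, -y, -z); pixel columns grow to the right and rows downward; lengths in m; the calibration is good to about 2 mm. A picture is of the moment at which its call begins: read the wrist's pose just before it. camera_params takes no time and is no camera call; for the wrist camera it gives the pose at the moment of the call.
- job.sign_off(): hands the job in, once; it reports no verdict.
The state is a dict: "clock": time; "qpos": joint angles; "qvel": joint speeds; "effort": joint torques, N m; "tcp_pos": TCP position; "eef_rot": TCP orientation; "force": force on the tool from outside, world axes, zero at the start; "wrist_torque": the same for the moment, N m; "width": finger opening in m.
Only numpy, scipy, OpenCV 4.12 (cv2) and the standard library are available. Lean on these libraries where they do the work, as an engineer would, in place of code of your own. Each camera call takes 0.05 s, during which the arm holds its last target. There are 200 camera calls.

## Working session

There is one attempt and no reset: what is moved stays moved. The work goes in short steps, Python scripts to look and compute and a tool call to move; the robot and the scene stay as the last step left them, time stands still between calls to the robot, and variables do not carry over. Pictures are saved under pics/ and viewed, about 8 in all and at most 12, crops included, and the job is handed in when it is done.

Besides the shell and the picture viewer there is one more tool, called after "Call:" as name(argument=value, ...) on one line, values as JSON. move_arm: Moves the arm, as the interface text tells. Its arguments: {"type":"object","properties":{"plan":{"type":"array","items":{"type":"array","items":{"type":"array","items":{"type":"number"}}}},"squeeze":{"type":"number"}},"required":["plan"]}

```bash
mkdir -p pics; ls; python3 - <<'E'
from workcell import manip, imaging
import cv2, numpy as np
print(manip.state())
for n in ["scene","side","wrist"]:
    p=imaging.camera_params(n); print(n,np.round(p["intrinsics"],1).tolist(),np.round(p["pose"],3).tolist(),[k for k in p])
    im=imaging.read_camera(n); cv2.imwrite(f"pics/{n}0.png",im[:,:,::-1])
E
```

```text
pics
{'clock': 0.0, 'qpos': array([ 1.08579553e+00,  2.17757357e-01,  1.61493788e+00, -4.63992728e-05,
        1.31129224e+00, -1.12162848e-01]), 'qvel': array([-0.00032591,  0.00178679, -0.00214735,  0.00011974,  0.00073098,
        0.00036734]), 'effort': array([ 5.47903128e-04, -3.96852958e+01, -3.03849113e+01, -1.22319129e-04,
        9.79633012e-03, -2.27518719e-06]), 'tcp_pos': array([0.22743601, 0.58171536, 0.40336383]), 'eef_rot': array([-0.5821248 , -3.08651347,  0.00361528]), 'force': array([-0.83201486,  0.07822632,  0.19559179]), 'wrist_torque': array([ 0.05216014,  0.03032441, -0.04218443]), 'width': 0.08472076237158704}
scene [[508.0, 0.0, 326.7], [0.0, 508.0, 236.7], [0.0, 0.0, 1.0]] [[0.879, 0.345, -0.328, 0.101], [-0.476, 0.625, -0.618, -0.609], [-0.009, 0.7, 0.714, 0.799], [0.0, 0.0, 0.0, 1.0]] ['intrinsics', 'pose']
side [[474.7, 0.0, 321.8], [0.0, 474.7, 239.7], [0.0, 0.0, 1.0]] [[0.526, 0.53, -0.665, -0.341], [-0.85, 0.34, -0.402, -0.444], [0.014, 0.777, 0.629, 0.833], [0.0, 0.0, 0.0, 1.0]] ['intrinsics', 'pose']
wrist [[358.3, 0.0, 324.5], [0.0, 358.3, 234.9], [0.0, 0.0, 1.0]] [[0.366, -0.882, -0.296, 0.151], [0.931, 0.346, 0.119, 0.612], [-0.002, -0.319, 0.948, 0.372], [0.0, 0.0, 0.0, 1.0]] ['intrinsics', 'pose']
```

View pics/scene0.png

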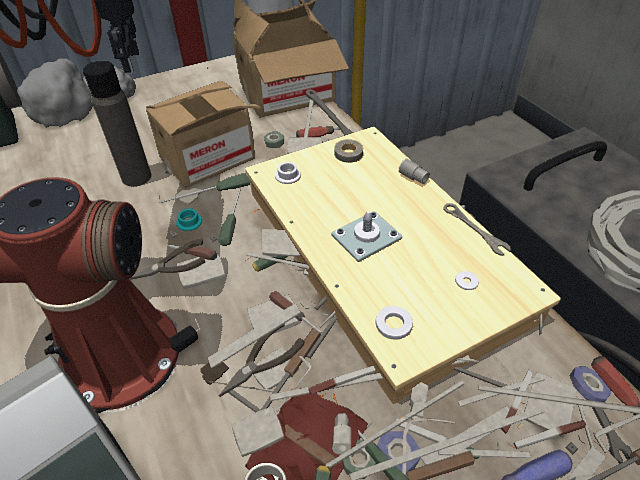

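View pics/wrist0.png

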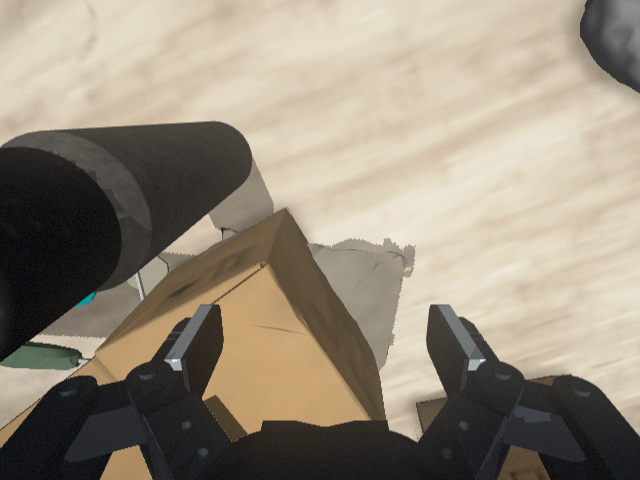

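The scene view shows the washer at about (394,322), the bushing at (288,172) and the stud and spacer at (367,225). The tape roll is at (348,150) and the small washer at (467,281). The wrist view shows only the boxes and the bottle under the gripper.

```bash
cat > h.py <<'E'
from workcell import manip, imaging
import numpy as np, cv2
from scipy.spatial.transform import Rotation as R
def px2w(p,uv,z):
    K,T=p["intrinsics"],p["pose"]
    d=np.linalg.inv(K)@np.array([uv[0],uv[1],1.]); d=T[:3,:3]@(d*[1,-1,-1]); o=T[:3,3]
    return o+d*(z-o[2])/d[2]
def w2px(p,X):
    K,T=p["intrinsics"],p["pose"]
    c=T[:3,:3].T@(np.asarray(X)-T[:3,3]); c=K@(c*[1,-1,-1]); return c[:2]/c[2]
def go(xy,z,yaw=None):
    "shift in tool axes (30mm units) to TCP target, and tilt/yaw correction (5deg units)"
    s=manip.state(); Rt=R.from_rotvec(s["eef_rot"])
    d=Rt.inv().apply(np.array([xy[0],xy[1],z])-s["tcp_pos"])
    xa=Rt.apply([1,0,0]); cur=np.arctan2(xa[1],xa[0]); y=cur if yaw is None else yaw
    Rg=R.from_matrix([[np.cos(y),np.sin(y),0],[np.sin(y),-np.cos(y),0],[0,0,-1]])
    print("clock",s["clock"],"tcp",s["tcp_pos"].round(4),"w",round(s["width"],4),"yaw",cur.round(3),"q",s["qpos"].round(2),"shift/30mm",(d/.03).round(2),"turn/5deg",(np.degrees((Rt.inv()*Rg).as_rotvec())/5).round(2))
E
python3 - <<'E'
from h import *
p=imaging.camera_params("scene")
for n,uv,z in [("washer",(394,322),.092),("bush",(288,169),.104),("stud tip",(368,214),.148),("spacer",(367,232),.102),("tape",(348,150),.098),("sm",(467,281),.086)]:
    print(n,px2w(p,uv,z).round(4))
for c in ["scene","side"]:
    im=cv2.imread(f"pics/{c}0.png"); p=imaging.camera_params(c)
    print([w2px(p,X).round() for X in [(.6,-.1,.09),(.4,.15,.1),(.53,.03,.1)]])
im=cv2.imread("pics/scene0.png")
a=[cv2.resize(im[y-37:y+38,x-50:x+50],(400,300),interpolation=cv2.INTER_CUBIC) for x,y in [(394,322),(288,172),(367,230)]]
s=cv2.imread("pics/side0.png"); a.append(cv2.resize(s,(400,300)))
cv2.imwrite("pics/m1.png",np.vstack([np.hstack(a[:2]),np.hstack(a[2:])]))
E
```

```text
washer [ 0.429  -0.2273  0.092 ]
bush [0.4449 0.2171 0.104 ]
stud tip [ 0.496 -0.031  0.148]
spacer [ 0.4953 -0.0327  0.102 ]
tape [0.6    0.2208 0.098 ]
sm [ 0.5966 -0.2131  0.086 ]
[array([431., 239.]), array([282., 194.]), array([365., 208.])]
[array([396., 225.]), array([272., 230.]), array([339., 219.])]
```

View pics/m1.png

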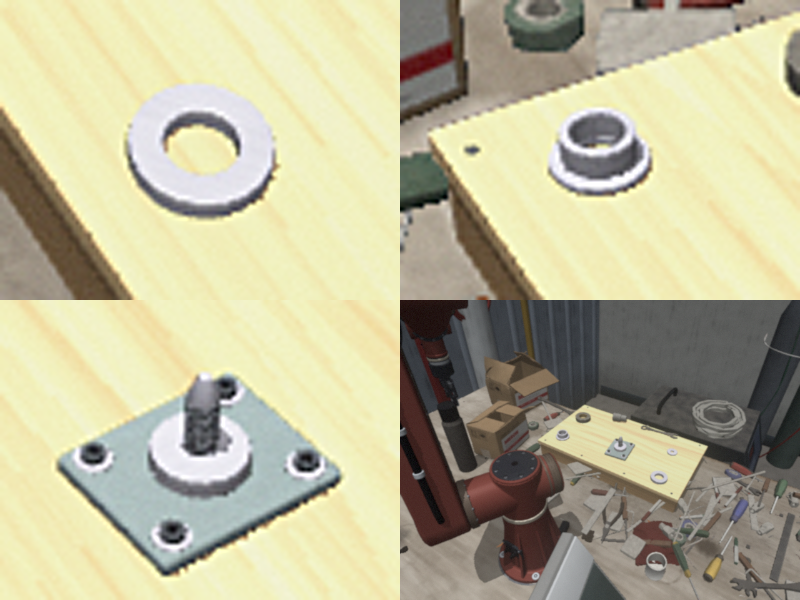

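Refined pixels from the crops: washer top centre (394.2,320.8), bushing rim centre (287.2,167.8), spacer top centre (367,230.5), stud tip (368,212). The side view shows the same layout with the box close to the bushing corner.

```bash
python3 - <<'E'
from h import *
p=imaging.camera_params("scene")
for n,uv,z in [("washer",(394.2,320.8),.092),("bush",(287.2,167.8),.104),("stud tip",(368,212.5),.148),("spacer",(367,230.5),.102),("boxfoot",(254,151),0),("boxfoot2",(183,186),0)]:
    print(n,px2w(p,uv,z).round(4))
w=px2w(p,(394.2,320.8),.092)
go(w[:2],.36)
T=R.from_rotvec(manip.state()["eef_rot"]).as_matrix(); print(T.round(3))
E
```

```text
washer [ 0.4306 -0.2254  0.092 ]
bush [0.4452 0.2218 0.104 ]
stud tip [ 0.4981 -0.0275  0.148 ]
spacer [ 0.4975 -0.0292  0.102 ]
boxfoot [0.4506 0.4538 0.    ]
boxfoot2 [0.2425 0.4052 0.    ]
clock 0.15 tcp [0.2275 0.5818 0.4036] w 0.0853 yaw 2.769 q [ 1.09  0.22  1.61 -0.    1.31 -0.11] shift/30mm [-16.11 -22.59   1.49] turn/5deg [-0.02 -0.    0.  ]
[[-0.931  0.364 -0.001]
 [ 0.364  0.931 -0.002]
 [ 0.    -0.002 -1.   ]]
```

Call:
move_arm(plan=[[[-0.67, -0.94, 0, 0, 0, 0, 1], [-0.67, -0.94, 0, 0, 0, 0, 1], [-0.67, -0.94, 0, 0, 0, 0, 1], [-0.67, -0.94, 0, 0, 0, 0, 1], [-0.67, -0.94, 0, 0, 0, 0, 1], [-0.67, -0.94, 0, 0, 0, 0, 1], [-0.67, -0.94, 0, 0, 0, 0, 1], [-0.67, -0.94, 0, 0, 0, 0, 1]]])

```text
clock: 0.82
tcp_pos: [0.295, 0.3118, 0.4043]
eef_rot: [-0.581, -3.087, 0.001]
force: [-0.5, -0.1, -0.0]
width: 0.0855
```

Call:
move_arm(plan=[[[-0.67, -0.94, 0, 0, 0, 0, 1], [-0.67, -0.94, 0, 0, 0, 0, 1], [-0.67, -0.94, 0, 0, 0, 0, 1], [-0.67, -0.94, 0, 0, 0, 0, 1], [-0.67, -0.94, 0, 0, 0, 0, 1], [-0.67, -0.94, 0, 0, 0, 0, 1], [-0.67, -0.94, 0, 0, 0, 0, 1], [-0.67, -0.94, 0, 0, 0, 0, 1]]])

```text
clock: 1.48
tcp_pos: [0.3625, 0.0431, 0.4047]
eef_rot: [0.582, 3.087, 0.0]
force: [0.6, -0.9, 0.2]
width: 0.0858
```

Call:
move_arm(plan=[[[-0.67, -0.94, 0.2, 0, 0, 0, 1], [-0.67, -0.94, 0.2, 0, 0, 0, 1], [-0.67, -0.94, 0.2, 0, 0, 0, 1], [-0.67, -0.94, 0.2, 0, 0, 0, 1], [-0.67, -0.94, 0.2, 0, 0, 0, 1], [-0.67, -0.94, 0.2, 0, 0, 0, 1], [-0.67, -0.94, 0.2, 0, 0, 0, 1], [-0.67, -0.94, 0.2, 0, 0, 0, 1]]])

```text
clock: 2.15
tcp_pos: [0.4302, -0.2257, 0.3561]
eef_rot: [-0.583, -3.087, -0.001]
force: [0.7, 0.3, 1.0]
width: 0.0856
```

```bash
python3 - <<'E'
from h import *
go((.4306,-.2254),.31,2.769)
p=imaging.camera_params("wrist"); im=imaging.read_camera("wrist")
go((.4306,-.2254),.31,2.769)
print(p["pose"].round(3).tolist(), w2px(p,(.4306,-.2254,.092)))
cv2.imwrite("pics/w1.png",im[:,:,::-1])
E
```

```text
clock 2.15 tcp [ 0.4302 -0.2257  0.3561] w 0.0856 yaw 2.768 q [-0.63 -0.03  1.98  0.    1.2  -1.83] shift/30mm [-0.01  0.01  1.54] turn/5deg [ 0.   -0.   -0.01]
clock 2.2 tcp [ 0.4313 -0.2303  0.3554] w 0.0857 yaw 2.766 q [-0.63 -0.03  1.97 -0.    1.19 -1.83] shift/30mm [0.09 0.15 1.51] turn/5deg [-0.05  0.03 -0.04]
[[0.366, -0.882, -0.297, 0.353], [0.931, 0.347, 0.117, -0.196], [-0.0, -0.319, 0.948, 0.325], [0.0, 0.0, 0.0, 1.0]] [325.39430175 241.04614008]
```

View pics/w1.png

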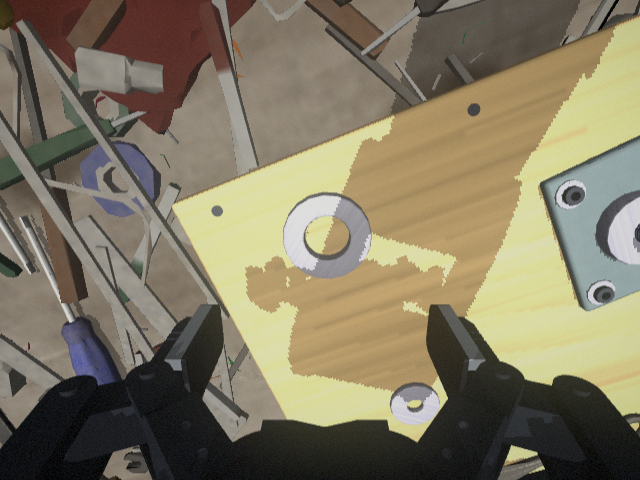

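The wrist view shows the washer centre at about (327,235), against a prediction of (325.4,241). That is about 4 mm off, so I'll go lower and settle before measuring again.

Call:
move_arm(plan=[[[0.05, 0.1, 0.7, 0, 0, 0, 1], [0, 0, 0.7, 0, 0, 0, 1], [0, 0, 0, 0, 0, 0, 1], [0, 0, 0, 0, 0, 0, 1]]])

```text
clock: 2.53
tcp_pos: [0.4293, -0.2199, 0.3133]
eef_rot: [-0.581, -3.083, -0.003]
force: [0.3, -0.1, -0.2]
width: 0.0853
```

```bash
python3 - <<'E'
from h import *
p=imaging.camera_params("wrist"); im=imaging.read_camera("wrist")
u=w2px(p,(.4306,-.2254,.092)).round().astype(int); print(u)
go((.4306,-.2254),.26,2.769)
x,y=max(u[0]-100,0),u[1]-75
cv2.imwrite("pics/w2.png",cv2.resize(im[y:y+150,x:x+200,::-1],(800,600),interpolation=cv2.INTER_CUBIC)); print(x,y)
for uv in [(327,235)]: print(px2w(p,uv,.092))
E
```

```text
[317 272]
clock 2.5833 tcp [ 0.43   -0.2203  0.3147] w 0.0856 yaw 2.769 q [-0.62  0.01  2.02 -0.    1.11 -1.82] shift/30mm [-0.08 -0.15  1.82] turn/5deg [ 0.   -0.01 -0.  ]
217 197
[ 0.41176817 -0.21163219  0.092     ]
```

View pics/w2.png

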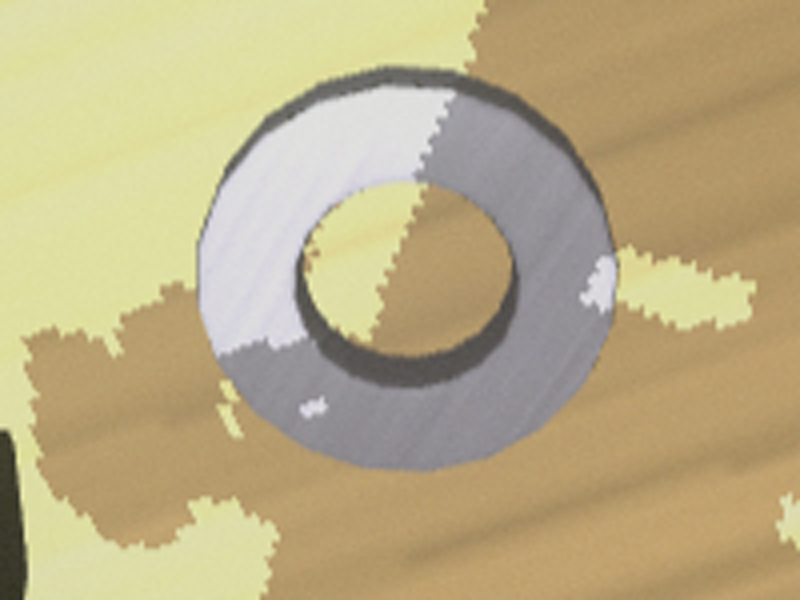

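The washer's top-face centre is at crop (407,280), which is full-image (318.8,267).

```bash
python3 - <<'E'
from h import *
p=imaging.camera_params("wrist")
w=px2w(p,(318.8,267),.092); print(w)
for e in [(266.5,267),(371,267)]: print(np.linalg.norm(px2w(p,e,.092)-w))
go(w[:2],.262,2.769)
E
```

```text
[ 0.43000195 -0.22413001  0.092     ]
0.03036655790470807
0.030307660809087453
clock 2.5833 tcp [ 0.43   -0.2203  0.3147] w 0.0856 yaw 2.769 q [-0.62  0.01  2.02 -0.    1.11 -1.82] shift/30mm [-0.05 -0.12  1.76] turn/5deg [ 0.   -0.01 -0.  ]
```

Call:
move_arm(plan=[[[-0.05, -0.12, 0.5, 0, 0, 0, 0.86], [0, 0, 0.5, 0, 0, 0, 0.86], [0, 0, 0.5, 0, 0, 0, 0.86], [0, 0, 0.5, 0, 0, 0, 0.86], [0, 0, 0, 0, 0, 0, 0.86], [0, 0, 0, 0, 0, 0, 0.86], [0, 0, 0, 0, 0, 0, 0.86]]])

```text
clock: 3.17
tcp_pos: [0.431, -0.2248, 0.2565]
eef_rot: [0.581, 3.085, -0.002]
force: [-0.5, -0.3, 1.0]
width: 0.0735
```

```bash
python3 - <<'E'
from h import *
go((.430,-.2241),.25,2.769)
im=imaging.read_camera("side"); p=imaging.camera_params("side"); u=w2px(p,(.43,-.224,.092)).round().astype(int); print(u)
a=cv2.resize(im[u[1]-50:u[1]+25,u[0]-50:u[0]+50,::-1],(400,300),interpolation=cv2.INTER_CUBIC)
im=imaging.read_camera("scene"); p=imaging.camera_params("scene"); u=w2px(p,(.43,-.224,.092)).round().astype(int); print(u)
b=cv2.resize(im[u[1]-50:u[1]+25,u[0]-50:u[0]+50,::-1],(400,300),interpolation=cv2.INTER_CUBIC)
c=cv2.resize(imaging.read_camera("wrist")[:,:,::-1],(400,300))
cv2.imwrite("pics/m2.png",np.vstack([np.hstack([a,b]),np.hstack([c,c])]))
E
```

```text
clock 3.1667 tcp [ 0.431  -0.2248  0.2565] w 0.0735 yaw 2.769 q [-0.63  0.11  2.05 -0.    0.98 -1.82] shift/30mm [0.04 0.01 0.22] turn/5deg [-0.01  0.03  0.  ]
[415 281]
[393 320]
```

View pics/m2.png

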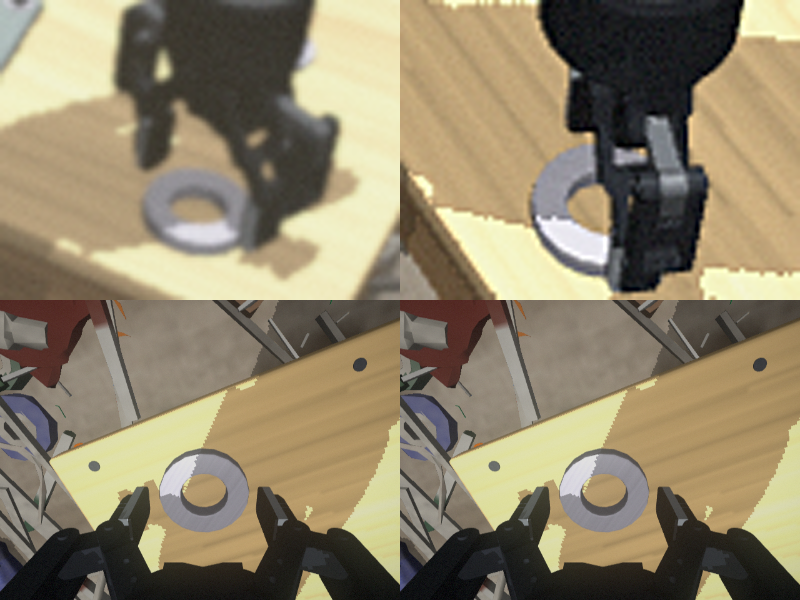

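Both views and the wrist picture show the fingers straddling the washer, centred and just above the board. I'll step down and watch the force.

Call:
move_arm(plan=[[[0.03, 0, 0.13, 0, 0, 0, 0.84], [0, 0, 0, 0, 0, 0, 0.84], [0, 0, 0, 0, 0, 0, 0.84]]])

```text
clock: 3.57
tcp_pos: [0.4292, -0.224, 0.2507]
eef_rot: [-0.582, -3.087, -0.0]
force: [-0.8, 0.1, 0.2]
width: 0.0717
```

Call:
move_arm(plan=[[[0, 0, 0.1, 0, 0, 0, 0.84], [0, 0, 0, 0, 0, 0, 0.84], [0, 0, 0, 0, 0, 0, 0.84]]])

```text
clock: 3.82
tcp_pos: [0.4292, -0.2241, 0.2474]
eef_rot: [-0.582, -3.086, -0.001]
force: [0.4, 0.1, -0.2]
width: 0.0716
```

Call:
move_arm(plan=[[[0, 0, 0, 0, 0, 0, 0.66], [0, 0, 0, 0, 0, 0, 0.6], [0, 0, 0, 0, 0, 0, 0.55], [0, 0, 0, 0, 0, 0, 0.5], [0, 0, 0, 0, 0, 0, 0.5], [0, 0, 0, 0, 0, 0, 0.5]]], squeeze=60)

```text
clock: 4.32
tcp_pos: [0.4298, -0.2245, 0.2487]
eef_rot: [0.582, 3.086, -0.001]
force: [-0.8, 1.2, 6.2]
width: 0.0594
```

Call:
move_arm(plan=[[[0, 0, -0.3, 0, 0, 0, 0.5], [0, 0, -0.6, 0, 0, 0, 0.5], [0, 0, -0.8, 0, 0, 0, 0.5], [0, 0, -0.8, 0, 0, 0, 0.5], [0, 0, -0.6, 0, 0, 0, 0.5], [0, 0, 0, 0, 0, 0, 0.5]]])

```text
clock: 4.82
tcp_pos: [0.4305, -0.225, 0.345]
eef_rot: [0.581, 3.08, -0.005]
force: [0.1, -0.9, -1.9]
width: 0.0591
```

```bash
python3 - <<'E'
from h import *
go((.4975,-.0285),.342,2.769)
E
```

```text
clock 4.8167 tcp [ 0.4305 -0.225   0.345 ] w 0.0591 yaw 2.769 q [-0.63 -0.02  1.99 -0.    1.16 -1.82] shift/30mm [0.31 6.91 0.08] turn/5deg [-0.02  0.09 -0.  ]
```

Call:
move_arm(plan=[[[0.04, 0.9, 0, 0, 0, 0, 0.5], [0.04, 0.9, 0, 0, 0, 0, 0.5], [0.04, 0.9, 0, 0, 0, 0, 0.5], [0.04, 0.9, 0, 0, 0, 0, 0.5], [0.04, 0.9, 0, 0, 0, 0, 0.5], [0.04, 0.9, 0, 0, 0, 0, 0.5], [0.04, 0.9, 0, 0, 0, 0, 0.5], [0.03, 0.6, 0, 0, 0, 0, 0.5]]])

```text
clock: 5.48
tcp_pos: [0.4956, -0.0258, 0.3389]
eef_rot: [-0.58, -3.085, -0.001]
force: [0.5, -0.2, -1.1]
width: 0.0593
```

Call:
move_arm(plan=[[[0, 0, 0, 0, 0, 0, 0.5], [0, 0, 0, 0, 0, 0, 0.5], [0, 0, 0, 0, 0, 0, 0.5]]])

```text
clock: 5.73
tcp_pos: [0.4954, -0.0282, 0.3395]
eef_rot: [-0.581, -3.085, 0.001]
force: [0.7, -0.9, -1.5]
width: 0.059
```

```bash
python3 - <<'E'
from h import *
S=np.array([.4975,-.0285])
go(S,.342,2.769)
p=imaging.camera_params("wrist")
print("stud tip px",w2px(p,[*S,.148]),"spacer",w2px(p,[*S,.102]))
im=imaging.read_camera("wrist")[:,:,::-1]
cv2.imwrite("pics/w3.png",cv2.resize(im[170:470,120:520],(800,600),interpolation=cv2.INTER_CUBIC))
E
```

```text
clock 5.7333 tcp [ 0.4954 -0.0282  0.3395] w 0.059 yaw 2.769 q [-0.2   0.01  1.97 -0.    1.16 -1.4 ] shift/30mm [-0.07  0.02 -0.08] turn/5deg [-0.01 -0.03  0.  ]
stud tip px [326.51060351 293.87060859] spacer [326.21723516 258.79851335]
```

View pics/w3.png

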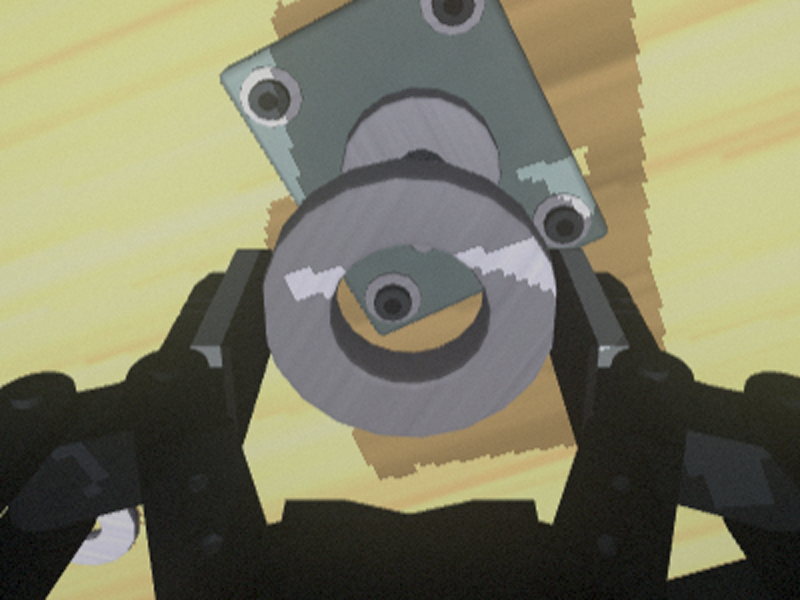

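The washer is gripped level, with its top face spanning x 264–556 and y 175–437 in the crop. The spacer top spans x 343–498 with its far edge at y≈95.

```bash
python3 - <<'E'
from h import *
from scipy.optimize import least_squares
p=imaging.camera_params("wrist"); a=np.linspace(0,2*np.pi,180)
def ext(x,y,z,r):
    q=np.array([w2px(p,(x+r*np.cos(t),y+r*np.sin(t),z)) for t in a]); return np.array([q[:,0].min(),q[:,0].max(),q[:,1].min(),q[:,1].max()])
f=lambda v:np.array(v)/2+[120,120,170,170]
sp=f([343,498,96,0]); wa=f([264,556,176,437])
s=least_squares(lambda v:(ext(*v,.102,.025)-sp)[:3],[.4975,-.0285]); print("spacer",s.x,s.fun)
w=least_squares(lambda v:(ext(*v,.031)-wa),[.4975,-.0285,.183]); print("washer",w.x,w.fun)
w2=least_squares(lambda v:(ext(*v,.183,.031)-wa),[.4975,-.0285]); print("washer zfix",w2.x,w2.fun)
go(s.x,.342,2.769); print("stud tip px",w2px(p,[*s.x,.148])*2-[240,340])
E
```

```text
spacer [ 0.4975667 -0.026116 ] [-1.57805313  1.57651445  0.11292942]
washer [ 0.49741913 -0.02957301  0.17798698] [-0.92580115  0.92460914  1.00006721 -1.13989763]
washer zfix [ 0.49477557 -0.02853739] [-3.82580802  3.81781083 -0.9101984   1.88286483]
clock 5.7833 tcp [ 0.4955 -0.0286  0.3398] w 0.0589 yaw 2.768 q [-0.2   0.01  1.97 -0.    1.16 -1.4 ] shift/30mm [-0.04  0.1  -0.07] turn/5deg [-0.01 -0.02 -0.01]
stud tip px [423.06451461 243.20411366]
```

Call:
move_arm(plan=[[[-0.03, 0.1, 0, 0, 0, 0, 0.5], [0, 0, 0.3, 0, 0, 0, 0.5], [0, 0, 0.4, 0, 0, 0, 0.5], [0, 0, 0.4, 0, 0, 0, 0.5], [0, 0, 0.4, 0, 0, 0, 0.5], [0, 0, 0.3, 0, 0, 0, 0.5], [0, 0, 0.2, 0, 0, 0, 0.5], [0, 0, 0, 0, 0, 0, 0.5]]])

```text
clock: 6.45
tcp_pos: [0.497, -0.0254, 0.2783]
eef_rot: [-0.582, -3.083, -0.0]
force: [0.4, -0.0, -3.0]
width: 0.0589
```

Call:
move_arm(plan=[[[0, 0, 0.05, 0, 0, 0, 0.5], [0, 0, 0, 0, 0, 0, 0.5], [0, 0, 0, 0, 0, 0, 0.5]]])

```text
clock: 6.7
tcp_pos: [0.4984, -0.0256, 0.2799]
eef_rot: [0.582, 3.086, -0.0]
force: [0.7, 0.9, -1.6]
width: 0.0588
```

Call:
move_arm(plan=[[[0, 0, 0.1, 0, 0, 0, 0.5], [0, 0, 0.1, 0, 0, 0, 0.5], [0, 0, 0, 0, 0, 0, 0.5], [0, 0, 0, 0, 0, 0, 0.5]]])

```text
clock: 7.03
tcp_pos: [0.4978, -0.0255, 0.2731]
eef_rot: [-0.582, -3.087, 0.0]
force: [-0.7, -0.2, -1.2]
width: 0.059
```

Call:
move_arm(plan=[[[0, 0, 0.07, 0, 0, 0, 0.5], [0, 0, 0, 0, 0, 0, 0.5], [0, 0, 0, 0, 0, 0, 0.5]]])

```text
clock: 7.28
tcp_pos: [0.4979, -0.0255, 0.2711]
eef_rot: [-0.582, -3.087, 0.0]
force: [-0.1, -0.3, -2.1]
width: 0.0593
```

Call:
move_arm(plan=[[[0, 0, 0.05, 0, 0, 0, 0.5], [0, 0, 0, 0, 0, 0, 0.5], [0, 0, 0, 0, 0, 0, 0.5]]])

```text
clock: 7.53
tcp_pos: [0.4982, -0.0256, 0.2707]
eef_rot: [0.582, 3.087, -0.0]
force: [-2.1, -0.2, 5.6]
width: 0.0593
```

Call:
move_arm(plan=[[[0, 0, 0.05, 0, 0, 0, 0.5], [0, 0, 0, 0, 0, 0, 0.5], [0, 0, 0, 0, 0, 0, 0.5]]])

```text
clock: 7.78
tcp_pos: [0.4984, -0.0256, 0.2706]
eef_rot: [-0.582, -3.086, 0.0]
force: [-6.5, 1.0, 13.8]
width: 0.059
```

Call:
move_arm(plan=[[[0, 0, -0.05, 0, 0, 0, 0.8], [0, 0, 0, 0, 0, 0, 0.95], [0, 0, 0, 0, 0, 0, 0.95], [0, 0, 0, 0, 0, 0, 0.95], [0, 0, -0.3, 0, 0, 0, 0.95], [0, 0, -0.8, 0, 0, 0, 0.95], [0, 0, -0.8, 0, 0, 0, 0.95], [0, 0, -0.6, 0, 0, 0, 0.95]]])

```text
clock: 8.45
tcp_pos: [0.4983, -0.0256, 0.3467]
eef_rot: [0.582, 3.086, 0.0]
force: [0.0, 0.5, -0.6]
width: 0.0811
```

```bash
python3 - <<'E'
from h import *
go((.4452,.2218),.36,2.769)
im=imaging.read_camera("scene")[:,:,::-1]
a=cv2.resize(im[180:280,300:433],(400,300),interpolation=cv2.INTER_CUBIC)
c=cv2.resize(imaging.read_camera("wrist")[:,:,::-1],(400,300))
cv2.imwrite("pics/m3.png",np.hstack([a,c]))
E
```

```text
clock 8.45 tcp [ 0.4983 -0.0256  0.3467] w 0.0811 yaw 2.769 q [-0.19  0.01  1.96  0.    1.17 -1.39] shift/30mm [ 4.65  7.03 -0.45] turn/5deg [ 0.    0.02 -0.  ]
```

View pics/m3.png

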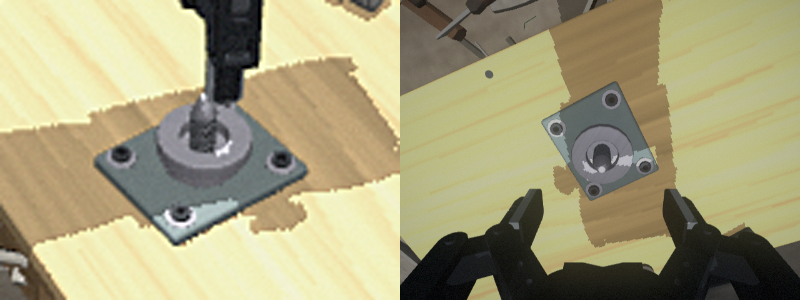

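The washer lies flat on the spacer, centred on the stud in both views. Next is the bushing.

Call:
move_arm(plan=[[[0.58, 0.88, 0, 0, 0, 0, 0.95], [0.58, 0.88, 0, 0, 0, 0, 0.95], [0.58, 0.88, 0, 0, 0, 0, 0.95], [0.58, 0.88, 0, 0, 0, 0, 0.95], [0.58, 0.88, 0, 0, 0, 0, 0.95], [0.58, 0.88, 0, 0, 0, 0, 0.95], [0.58, 0.88, 0, 0, 0, 0, 0.95], [0.58, 0.88, 0, 0, 0, 0, 0.95]]])

```text
clock: 9.22
tcp_pos: [0.4443, 0.2232, 0.3436]
eef_rot: [-0.582, -3.086, 0.001]
force: [1.7, 0.3, 0.1]
width: 0.0815
```

Call:
move_arm(plan=[[[0, 0, 0.3, 0, 0, 0, 0.95], [0, 0, 0.3, 0, 0, 0, 0.9], [0, 0, 0, 0, 0, 0, 0.9], [0, 0, 0, 0, 0, 0, 0.9]]])

```text
clock: 9.55
tcp_pos: [0.4448, 0.2208, 0.3249]
eef_rot: [-0.583, -3.084, 0.003]
force: [0.5, 0.9, -0.7]
width: 0.0769
```

```bash
python3 - <<'E'
from h import *
B=(.4452,.2218)
go(B,.3,2.769)
p=imaging.camera_params("wrist"); im=imaging.read_camera("wrist")
u=w2px(p,(*B,.104)).round().astype(int); print(u)
x,y=max(u[0]-100,0),u[1]-75; print(x,y)
cv2.imwrite("pics/w4.png",cv2.resize(im[y:y+150,x:x+200,::-1],(800,600),interpolation=cv2.INTER_CUBIC))
E
```

```text
clock 9.55 tcp [0.4448 0.2208 0.3249] w 0.0769 yaw 2.768 q [ 0.32  0.03  1.98 -0.    1.14 -0.88] shift/30mm [-0.    0.04  0.83] turn/5deg [-0.03 -0.03 -0.01]
[328 267]
228 192
```

View pics/w4.png

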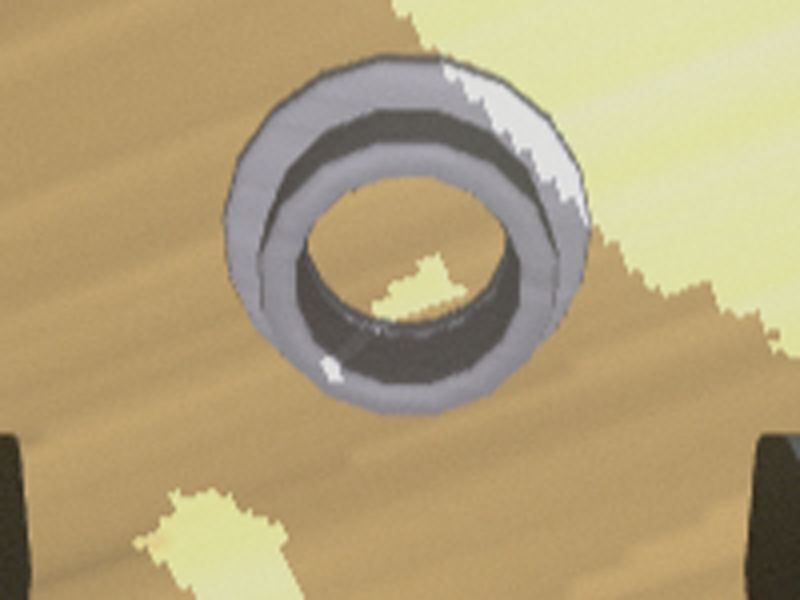

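The bushing's top rim is centred at crop (409,278), which is full-image (330.3,261.5).

```bash
python3 - <<'E'
from h import *
p=imaging.camera_params("wrist"); b=px2w(p,(330.3,261.5),.104); print(b, np.linalg.norm(px2w(p,(330.3+37.2,261.5),.104)-b))
go(b[:2],.264,2.769)
E
```

```text
[0.44380518 0.22424172 0.104     ] 0.021363108681739913
clock 9.6 tcp [0.4453 0.2208 0.3257] w 0.0768 yaw 2.767 q [ 0.32  0.03  1.98 -0.    1.14 -0.88] shift/30mm [0.08 0.09 2.06] turn/5deg [-0.02 -0.02 -0.02]
```

Call:
move_arm(plan=[[[0.08, 0.1, 0.3, 0, 0, 0, 0.85], [0, 0, 0.5, 0, 0, 0, 0.8], [0, 0, 0.5, 0, 0, 0, 0.8], [0, 0, 0.5, 0, 0, 0, 0.8], [0, 0, 0.3, 0, 0, 0, 0.8], [0, 0, 0, 0, 0, 0, 0.8], [0, 0, 0, 0, 0, 0, 0.8]]])

```text
clock: 10.18
tcp_pos: [0.4441, 0.2252, 0.2632]
eef_rot: [-0.583, -3.086, 0.001]
force: [0.2, 1.0, -0.1]
width: 0.0684
```

```bash
python3 - <<'E'
from h import *
go((.4438,.2242),.2615,2.769)
E
```

```text
clock 10.1833 tcp [0.4441 0.2252 0.2632] w 0.0684 yaw 2.768 q [ 0.33  0.12  2.01  0.    1.01 -0.87] shift/30mm [-0.   -0.03  0.06] turn/5deg [-0.01 -0.01 -0.01]
```

Call:
move_arm(plan=[[[0, -0.03, 0.05, 0, 0, 0, 0.6], [0, 0, 0, 0, 0, 0, 0.5], [0, 0, 0, 0, 0, 0, 0.42], [0, 0, 0, 0, 0, 0, 0.35], [0, 0, 0, 0, 0, 0, 0.35], [0, 0, 0, 0, 0, 0, 0.35], [0, 0, 0, 0, 0, 0, 0.35]]], squeeze=60)

```text
clock: 10.77
tcp_pos: [0.4446, 0.2249, 0.2636]
eef_rot: [0.581, 3.085, 0.002]
force: [-0.8, -0.4, 6.6]
width: 0.0414
```

Call:
move_arm(plan=[[[0, 0, -0.3, 0, 0, 0, 0.35], [0, 0, -0.6, 0, 0, 0, 0.35], [0, 0, -0.8, 0, 0, 0, 0.35], [0, 0, -0.8, 0, 0, 0, 0.35], [0, 0, -0.7, 0, 0, 0, 0.35], [0, 0, 0, 0, 0, 0, 0.35], [0, 0, 0, 0, 0, 0, 0.35]]])

```text
clock: 11.35
tcp_pos: [0.444, 0.2248, 0.3591]
eef_rot: [0.582, 3.085, 0.002]
force: [0.3, -1.0, -2.3]
width: 0.0413
```

```bash
python3 - <<'E'
from h import *
go((.498,-.026),.357,2.769)
E
```

```text
clock 11.35 tcp [0.444  0.2248 0.3591] w 0.0413 yaw 2.769 q [ 0.33 -0.01  1.95  0.    1.2  -0.87] shift/30mm [-4.72 -7.13  0.07] turn/5deg [ 0.02  0.02 -0.  ]
```

Call:
move_arm(plan=[[[-0.59, -0.89, 0, 0, 0, 0, 0.35], [-0.59, -0.89, 0, 0, 0, 0, 0.35], [-0.59, -0.89, 0, 0, 0, 0, 0.35], [-0.59, -0.89, 0, 0, 0, 0, 0.35], [-0.59, -0.89, 0, 0, 0, 0, 0.35], [-0.59, -0.89, 0, 0, 0, 0, 0.35], [-0.59, -0.89, 0, 0, 0, 0, 0.35], [-0.59, -0.89, 0, 0, 0, 0, 0.35]]])

```text
clock: 12.02
tcp_pos: [0.4968, -0.0271, 0.3552]
eef_rot: [-0.582, -3.082, -0.0]
force: [-0.2, 1.1, -1.7]
width: 0.0411
```

Call:
move_arm(plan=[[[0, 0, 0, 0, 0, 0, 0.35], [0, 0, 0, 0, 0, 0, 0.35], [0, 0, 0, 0, 0, 0, 0.35]]])

```text
clock: 12.27
tcp_pos: [0.497, -0.0256, 0.356]
eef_rot: [-0.583, -3.082, -0.001]
force: [0.1, -0.6, -1.6]
width: 0.0412
```

```bash
python3 - <<'E'
from h import *
go((.498,-.026),.342,2.769)
p=imaging.camera_params("wrist")
print("stud tip crop",w2px(p,[.498,-.026,.148])*2-[240,340])
for d in [.1836]:
  z=manip.state()["tcp_pos"][2]-d+.024; print("rim centre if at tcp",w2px(p,[*manip.state()["tcp_pos"][:2],z])*2-[240,340])
im=imaging.read_camera("wrist")[:,:,::-1]
cv2.imwrite("pics/w5.png",cv2.resize(im[170:470,120:520],(800,600),interpolation=cv2.INTER_CUBIC))
E
```

```text
clock 12.2667 tcp [ 0.497  -0.0256  0.356 ] w 0.0412 yaw 2.768 q [-0.19 -0.01  1.95  0.    1.2  -1.39] shift/30mm [-0.04  0.    0.47] turn/5deg [-0.   -0.05 -0.01]
stud tip crop [410.14094269 217.56231751]
rim centre if at tcp [410.3530091  313.64484501]
```

View pics/w5.png

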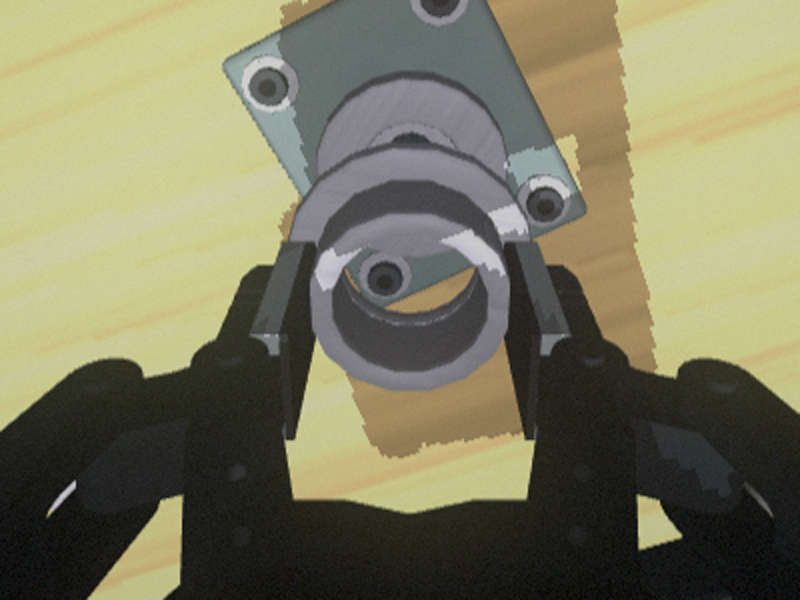

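The bushing rim is centred at (410,302), about 2.5 mm off the TCP along tool +x. The stud and washer axis is at x≈411. I'll correct by −0.1 in tool x and descend.

Call:
move_arm(plan=[[[-0.1, 0, 0, 0, 0, 0, 0.35], [0, 0, 0.3, 0, 0, 0, 0.35], [0, 0, 0.4, 0, 0, 0, 0.35], [0, 0, 0.4, 0, 0, 0, 0.35], [0, 0, 0.4, 0, 0, 0, 0.35], [0, 0, 0.2, 0, 0, 0, 0.35], [0, 0, 0, 0, 0, 0, 0.35], [0, 0, 0, 0, 0, 0, 0.35]]])

```text
clock: 12.98
tcp_pos: [0.5004, -0.0268, 0.3062]
eef_rot: [-0.582, -3.085, 0.0]
force: [-0.6, 0.4, -2.3]
width: 0.0413
```

Call:
move_arm(plan=[[[0, 0, 0.1, 0, 0, 0, 0.35], [0, 0, 0, 0, 0, 0, 0.35], [0, 0, 0, 0, 0, 0, 0.35]]])

```text
clock: 13.23
tcp_pos: [0.5009, -0.027, 0.3047]
eef_rot: [0.582, 3.086, -0.0]
force: [0.1, -0.5, -2.5]
width: 0.0413
```

Call:
move_arm(plan=[[[0, 0, 0.06, 0, 0, 0, 0.35], [0, 0, 0, 0, 0, 0, 0.35], [0, 0, 0, 0, 0, 0, 0.35]]])

```text
clock: 13.48
tcp_pos: [0.5007, -0.0269, 0.3025]
eef_rot: [0.582, 3.087, -0.0]
force: [-0.6, -0.8, -1.9]
width: 0.0411
```

Call:
move_arm(plan=[[[0, 0, 0.1, 0, 0, 0, 0.35], [0, 0, 0, 0, 0, 0, 0.35], [0, 0, 0, 0, 0, 0, 0.35]]])

```text
clock: 13.73
tcp_pos: [0.5005, -0.0269, 0.2991]
eef_rot: [-0.582, -3.087, 0.0]
force: [-0.5, 0.2, -2.5]
width: 0.0408
```

Call:
move_arm(plan=[[[0, 0, 0.06, 0, 0, 0, 0.35], [0, 0, 0, 0, 0, 0, 0.35], [0, 0, 0, 0, 0, 0, 0.35]]])

```text
clock: 13.98
tcp_pos: [0.5008, -0.0269, 0.2977]
eef_rot: [0.582, 3.087, 0.0]
force: [-0.1, -0.8, -1.1]
width: 0.0411
```

Call:
move_arm(plan=[[[0, 0, 0.05, 0, 0, 0, 0.35], [0, 0, 0, 0, 0, 0, 0.35], [0, 0, 0, 0, 0, 0, 0.35]]])

```text
clock: 14.23
tcp_pos: [0.5009, -0.0269, 0.2976]
eef_rot: [-0.582, -3.087, 0.0]
force: [-3.9, 0.7, 7.7]
width: 0.0413
```

Contact came at TCP z = 0.2976, exactly the predicted height. Now I'll release and rise.

Call:
move_arm(plan=[[[0, 0, 0, 0, 0, 0, 0.6], [0, 0, 0, 0, 0, 0, 0.8], [0, 0, 0, 0, 0, 0, 0.9], [0, 0, 0, 0, 0, 0, 0.9], [0, 0, -0.3, 0, 0, 0, 0.9], [0, 0, -0.8, 0, 0, 0, 0.9], [0, 0, -0.8, 0, 0, 0, 0.9], [0, 0, -0.8, 0, 0, 0, 0.9]]])

```text
clock: 14.9
tcp_pos: [0.5005, -0.0268, 0.3782]
eef_rot: [-0.582, -3.086, -0.0]
force: [-0.0, -0.1, -0.5]
width: 0.0767
```

```bash
python3 - <<'E'
from h import *
go((.498,-.026),.342,2.769)
f=lambda im:cv2.resize(im[:,:,::-1],(400,300),interpolation=cv2.INTER_CUBIC)
a=f(imaging.read_camera("scene")[190:265,317:417])
p=imaging.camera_params("side"); u=w2px(p,(.498,-.026,.115)).round().astype(int)
b=f(imaging.read_camera("side")[u[1]-37:u[1]+38,u[0]-50:u[0]+50])
p=imaging.camera_params("wrist"); u=w2px(p,(.498,-.026,.115)).round().astype(int)
c=f(imaging.read_camera("wrist")[u[1]-75:u[1]+75,u[0]-100:u[0]+100])
print([(w2px(p,(.498,-.026,z))-u+[100,75])*2 for z in (.102,.114,.138,.148)])
cv2.imwrite("pics/m4.png",np.vstack([np.hstack([a,b]),np.hstack([c,c*0])]))
E
```

```text
clock 14.9 tcp [ 0.5005 -0.0268  0.3782] w 0.0767 yaw 2.769 q [-0.19 -0.02  1.93  0.    1.24 -1.39] shift/30mm [ 0.09 -0.    1.21] turn/5deg [-0.   -0.01 -0.  ]
[array([200.89372398, 138.2352037 ]), array([200.85380512, 148.52801924]), array([200.76196349, 172.20877938]), array([200.7180253 , 183.53795119])]
```

View pics/m4.png

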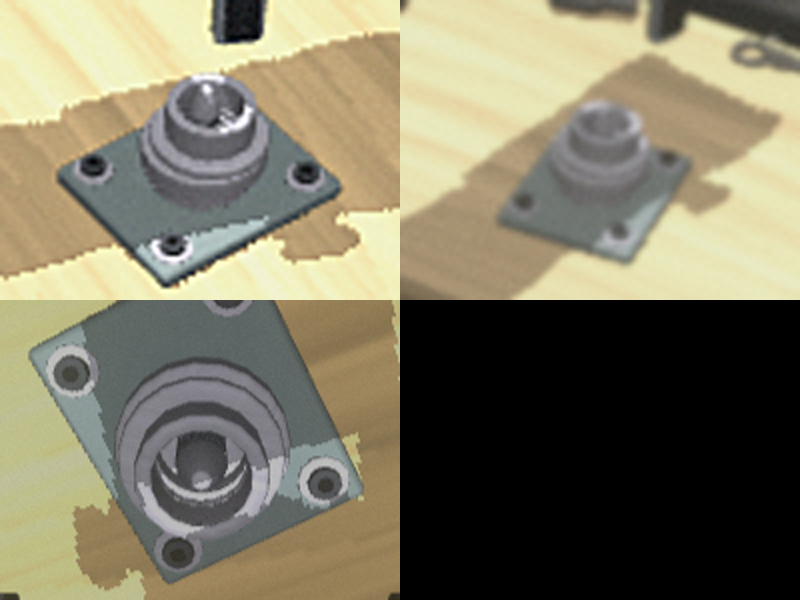

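All three views show the bushing flange down and level on the washer. Its rim is centred at about (204,473) in the crop, within about 1 mm of the predicted stud axis at (201,472). The gripper is well clear, so I'll hand in.

```bash
python3 -c "
from workcell import job,manip
print(manip.state()['qvel'].round(3)); print(job.sign_off())"
```

```text
[-0.001  0.034  0.059  0.001 -0.006  0.001]
the job is handed in; nothing more can be done
None
```

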